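# Clamp the copper tube in the printed gear vise with the outer knob only

### The job

Stand the copper tube upright on the grey bed of the little gear vise, between its orange jaw and its V-shaped stop, and let go of it. Then turn the black outer ring knob clockwise until you feel the jaw take hold of the tube, and leave it clamped at about 10 N; never squeeze it with 20 N or more. The red inner knob on the same axis is already adjusted and must not turn, and everything else on the table stays where it is.

Things in the scene. Friction and masses are not known exactly. Their poses are not given: they have to be found in the camera images.
- tube_mid (a point): centre of the loose copper tube: upright cylinder, 28 mm in diameter, 80 mm tall, about 90 g; to the fingers like a solid rod. The point is on its axis, 40 mm above its foot; z up. It starts standing on the table, among a white and an aluminium bush that are not wanted; the three swap places
- vise: fixed plywood board 160 (x) by 320 (y) by 12 mm thick; origin in the centre of its underside, on the table. Its +y is the clamping direction. On it, from -y to +y: the two knobs on one upright axis at y = -85 mm, a white carriage with an orange jaw that runs towards +y, a white V stop facing the jaw. Jaw and stop end 46 mm above the table
- vise_seat (a point): on top of the grey bed, 16 mm above the table, at x 0, y 66 mm of the vise: a tube set down here is clear of jaw and stop; y as the vise's y. The jaw pushes the upright tube on into the V stop. The last user slid and pinched the stop so that a tube seated in it has its axis at x 0 and somewhere in y 74 to 84 mm of the vise; where is not measured
- ring_grip (a point): on the knobs' common upright axis, half-way up the outer ring knob, 44 mm above the table. The ring knob is black, ribbed, round, 60 mm in diameter, from 30 to 58 mm above the table. Within 65 mm of the axis nothing else but the inner knob above it stands higher than 24 mm above the table
- ring (a joint): angle of the outer ring knob, rad, 0 to 4.7; grows clockwise seen from above; 0.8 to 1.6 at the start. Moves the carriage 14 mm per rad towards the stop, stays where it is left. Turning free it drags with a steady 0.27 N m of dry friction; standing still, that friction can pull either way, so compare readings taken alike. The jaw takes hold somewhere from 2.9 to 4.2 rad
- carriage: white carriage with its orange jaw (36 mm wide), moving along the vise's y; origin on its face, 16.5 mm above the table. The jaw's face is 20 mm ahead plus 0 to 6 mm, as its screw was left (not measured). The jaw gives on a spring, 5 N per mm, 6 mm of travel: once it holds, 0.07 rad of the ring adds 5 N, and every 10 N adds 0.14 N m against turning the ring clockwise
- inner_mark (a point): outer end of the white line on top of the red inner knob: 10 mm off the common axis, 80 mm above the table. The inner knob is 24 mm in diameter, from 60 to 80 mm above the table, right above the ring knob, and turns very easily (0.012 N m)
- white_bush: loose white plastic bush, upright, 28 mm wide, 70 mm tall; leave alone; origin at the centre of its underside
- steel_bush: loose aluminium bush, upright, 30 mm wide, 62 mm tall; leave alone; origin at the centre of its underside
- motor: black and silver stepper motor, 42 mm square, 62 mm tall with its shaft; leave alone; origin under its centre
- gear: loose white gear, 53 mm wide, 18 mm tall; leave alone; origin under its centre
- driver: screwdriver with a yellow handle, 190 mm long, lying; leave alone; origin under its centre
- flask: white drinking flask with a black cap, 68 mm wide, 200 mm tall; leave alone; origin under its centre

How it is judged:
By the outcome, as a careful person would: the job done as asked, in the order asked, and still so for the second after the job is handed in, with the robot touching nothing.
It also fails if it takes over 67 s, if anything falls off the work surface, if the arm or the gripper's body presses on something with over 40 N, if the wrist force passes 120 N, or if a joint passes its speed limit or range.

### The arm

A 7-joint arm with a two-finger parallel gripper is mounted at the origin on the work surface. World frame = base frame: x ahead of the robot, y to its left, z up, the work surface at z = 0. Lengths are in mm, angles in rad, forces in N, time in s.
With the tool pointing down it reaches from about 425 to 1025 mm from the base axis. Payload 9.4 kg.
Tool frame: the origin (TCP) lies on the mounting face of the last link; the fingertips stand 186 mm ahead of it and the grasp point (between the pads) lies 167 mm ahead of it; x points along the fingers, y is the direction in which the jaws open and shut, and the axes are right-handed (so a half turn about x gives the same grasp; the last joint's range is limited). The gripper opens to 93 mm and grips with 3 to 60 N. Pads are 15 mm wide; open, the fingers measure 128 mm over their backs; the gripper's body (75 mm by 188 mm) begins 65 mm behind the grasp point.
Start: joints at [-1.307, 0.599, -0.003, 1.599, 0.002, 0.943, -0.08], TCP at [242.321, 683.304, 404.718] pointing down, gripper open.
Joint ranges: [-2.57, 2.57], [-0.35, 1.97], [-1.29, 1.29], [0.11, 2.56], [-1.05, 4.19], [0.11, 1.86], [-2.63, 2.63]. Speed limits (rad/s): [2.22, 2.22, 3.01, 3.01, 3.14, 3.14, 3.14].

### API

Orientations are given as a unit quaternion [w, x, y, z].
In Python, from station import bot gives the robot as it stands.
- The arm moves only by the shell command python3 -m crank 'ROWS' [FORCE]. ROWS is JSON, a list of rows, each an object of numbers: "jaw": the finger opening in cm, from 0 to 9.3; "x", "y", "z": the shift along the world's x, y, z in cm; "spin": the turn about the world's z in degrees. A call has 1 to 20 rows; each row shifts and turns the commanded pose from where the row before left it; what a row does not reach is not made up. A row lasts 1/8 s, in which the tool goes at most 62.5 mm and 10.7 degrees, less where a joint would pass 70% of its speed; a pose out of reach is approached as far as the arm can. A call is refused whole if a number of a shift passes 6.25 or a number of a turn 10.7, either way. A call with a gripper value outside its range is refused whole. The fingers move at their own pace and stop on an object; FORCE is the grip in N (left out, the last holds). Time passes only in rows, so rows that do not move let the fingers close. It gives the time, the measured TCP pose, the force and the opening at its end, in the units of the state.
- bot.get_state(): the state, without advancing time (a new reading comes with each control period).
- bot.camera(name): name is "scene" or "top" or "wrist"; returns (picture, depth): 480x640x3 uint8, red, green, blue; 480x640 float32, mm along the optical axis (not along the pixel's ray), 0 where there is no reading.
- bot.camera_info(name): a dict with "fx", "fy", "cx", "cy" (pixels), "eye" and "rotation" of the camera in the world. Camera axes: x right, y down, z forward; pixel columns grow to the right and rows downward; lengths in mm; the calibration is good to about 2 mm. The wrist camera is an equidistant fisheye: a pixel r from the principal point sees the ray r / f radians off the axis. A picture is of the moment at which its call begins: read the wrist's pose just before it. camera_info takes no time and is no camera call; for the wrist camera it gives the pose at the moment of the call.
- bot.sign_off(): hands the job in, once; it reports no verdict.
The state is a dict: "clock": time; "q": joint angles; "joint_vel": joint speeds; "effort": joint torques, N m; "eef_pos": TCP position; "ee_rot": TCP orientation; "wrist_force": force on the tool from outside, world axes, zero at the start; "wrist_torque": the same for the moment, N m; "width": opening from 0.0 (shut) to 1.0 (fully open).
Only numpy, scipy, OpenCV 4.12 (cv2) and the standard library are available. Lean on these libraries where they do the work, as an engineer would, in place of code of your own. Each camera call takes 0.05 s, during which the arm holds its last target.

## Working session

There is one attempt and no reset: what is moved stays moved. The work goes in short steps, Python scripts to look and compute and a shell command to move; the robot and the scene stay as the last step left them, time stands still between calls to the robot, and variables do not carry over. Pictures are saved under pics/ and viewed, and the job is handed in when it is done.

```bash
ls; mkdir -p pics; cat > h.py <<'E'
import numpy as np, cv2
from station import bot
def snap(n,f):
    p,d=bot.camera(n); i=bot.camera_info(n)
    cv2.imwrite('pics/%s.png'%f,p[:,:,::-1]); np.savez('pics/%s.npz'%f,p=p,d=d,**{k:np.array(v) for k,v in i.items()})
    return p,d,i
E
python3 - <<'E'
from h import *
s=bot.get_state(); print(s)
for n in ('scene','top','wrist'):
    p,d,i=snap(n,n+'0'); print(n,i)
E
```

```text
pics
{'clock': 0.0, 'q': array([-1.30670003,  0.60012357, -0.00252975,  1.60013545,  0.00181674,
        0.94289525, -0.07981865]), 'joint_vel': array([ 0.001512  ,  0.00032858,  0.00114487,  0.00121016, -0.00042524,
       -0.00081301,  0.00022105]), 'effort': array([ 1.59791230e-04, -7.65047622e+01,  1.49791662e+00, -2.52350754e+01,
       -5.22607646e-02,  1.66534900e-02,  1.66274285e-04]), 'eef_pos': array([242.25530301, 683.11173156, 403.85907645]), 'ee_rot': array([ 0.69683227,  0.11934363,  0.6969039 , -0.12044432]), 'wrist_force': array([-0.24616405,  0.20841346, -0.4182184 ]), 'wrist_torque': array([-0.01987201, -0.04326264,  0.02667895]), 'width': 0.9986704277883264}
scene {'fx': 536.384362346666, 'fy': 536.384362346666, 'cx': 322.35552005740357, 'cy': 242.76462176149934, 'eye': array([ 986.1187205 , -679.18735661, 1206.92515274]), 'rotation': array([-0.3151197 ,  0.90369451,  0.27384453, -0.09510506])}
top {'fx': 489.97220265443644, 'fy': 489.97220265443644, 'cx': 314.06989129462187, 'cy': 242.2512301733978, 'eye': array([ 310.11471044,   51.25734179, 1304.79876269]), 'rotation': array([ 0.05591943, -0.69970804,  0.70984115, -0.05837139])}
wrist {'fx': 371.64829954431775, 'fy': 371.64829954431775, 'cx': 324.39005924258123, 'cy': 237.38210112387895, 'eye': array([175.41382666, 707.57304144, 383.64756162]), 'rotation': array([0.10654858, 0.81003768, 0.57172609, 0.07493755])}
```

View pics/scene0.png

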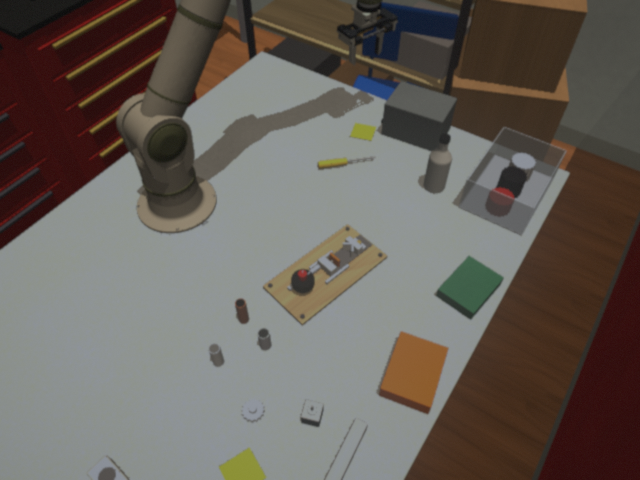

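View pics/top0.png

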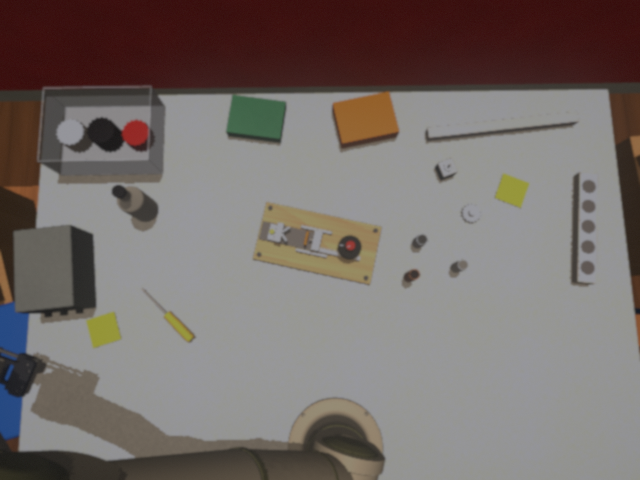

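View pics/wrist0.png

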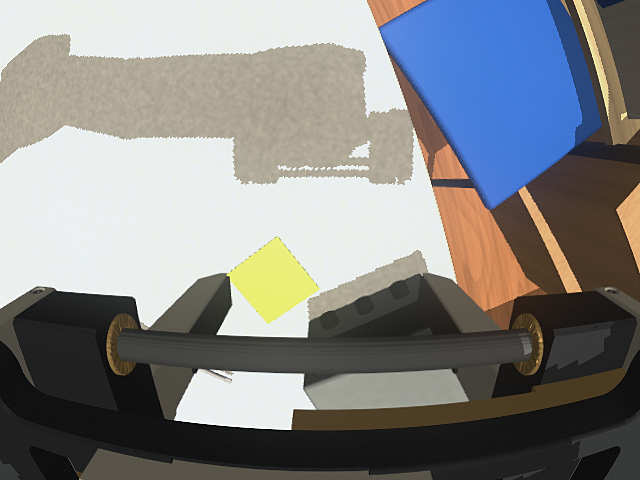

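The top view shows the copper tube at (411,276) with the white and aluminium bushes at (459,266) and (420,241). The vise board is centred near (317,243), with its knobs at (349,246) and its V stop to the left. The scene view agrees, with the tube at (242,310).

```bash
cat >> h.py <<'E'
from scipy.spatial.transform import Rotation as R
def rot(q): q=np.asarray(q,float); return R.from_quat([q[1],q[2],q[3],q[0]]).as_matrix()
def ray(i,uv,fish=False):
    uv=np.atleast_2d(np.asarray(uv,float)); a=(uv[:,0]-i['cx'])/i['fx']; b=(uv[:,1]-i['cy'])/i['fy']
    if fish:
        r=np.hypot(a,b)+1e-12; v=np.stack([a/r*np.sin(r),b/r*np.sin(r),np.cos(r)],1)
    else: v=np.stack([a,b,np.ones_like(a)],1)
    return v@rot(i['rotation']).T
def onz(i,uv,z,fish=False):
    v=ray(i,uv,fish); e=np.asarray(i['eye']); t=(z-e[2])/v[:,2]; return e+v*t[:,None]
def proj(i,P,fish=False):
    c=(np.atleast_2d(P)-np.asarray(i['eye']))@rot(i['rotation'])
    if fish:
        th=np.arctan2(np.hypot(c[:,0],c[:,1]),c[:,2]); k=th/np.hypot(c[:,0],c[:,1])
        a,b=c[:,0]*k,c[:,1]*k
    else: a,b=c[:,0]/c[:,2],c[:,1]/c[:,2]
    return np.stack([a*i['fx']+i['cx'],b*i['fy']+i['cy']],1)
def load(f):
    z=np.load('pics/%s.npz'%f); return z['p'],z['d'],{k:z[k] for k in('fx','fy','cx','cy','eye','rotation')}
E
python3 - <<'E'
from h import *
for n,box in (('top',(395,265,425,290)),('scene',(230,292,255,325))):
    p,d,i=load(n+'0')
    hsv=cv2.cvtColor(p,cv2.COLOR_RGB2HSV)
    x0,y0,x1,y1=box
    m=np.zeros(d.shape,np.uint8); m[y0:y1,x0:x1]=1
    cm=((hsv[...,1]>90)&(m>0)); ys,xs=np.nonzero(cm); print(n,'tube px',xs.mean(),ys.mean(),len(xs),xs.min(),xs.max(),ys.min(),ys.max())
    uv=np.stack([xs,ys],1); c=ray(i,uv)*d[ys,xs][:,None]+i['eye']
    print('depth pts',c.mean(0), np.percentile(c,[5,95],axis=0)); t=c[:,2]>76; print('top',c[t].mean(0),t.sum())
    for z in(40,):print(onz(i,[[xs.mean(),ys.mean()]],z))
    # red knob
    box={'top':(335,232,365,262),'scene':(290,260,320,295)}[n]; x0,y0,x1,y1=box
    m[:]=0; m[y0:y1,x0:x1]=1
    r=(m>0)&(hsv[...,1]>170)&((hsv[...,0]<8)|(hsv[...,0]>172)); ys,xs=np.nonzero(r); print('red',xs.mean(),ys.mean(),len(xs),onz(i,[[xs.mean(),ys.mean()]],78 if n=='top' else 72))
    k=(m>0)&(p.max(2)<70); ys,xs=np.nonzero(k|r); print('ring',xs.mean(),ys.mean(),len(xs),onz(i,[[xs.mean(),ys.mean()]],56))
    b=(hsv[...,1]>60)&(hsv[...,0]>8)&(hsv[...,0]<25)&(p.max(2)>110)
    b=b.astype(np.uint8); b[:, :]*=1
    cs,_=cv2.findContours(b,cv2.RETR_EXTERNAL,cv2.CHAIN_APPROX_NONE)
    cen={'top':(317,243),'scene':(325,275)}[n]
    for q in cs:
        if cv2.contourArea(q)>1500 and cv2.pointPolygonTest(cv2.convexHull(q),cen,False)>0:
            ap=cv2.approxPolyDP(cv2.convexHull(q),8,True)[:,0]; print('board',ap.tolist(),onz(i,ap,12).round(1).tolist())
E
```

```text
top tube px 410.25 276.75 4 409 412 276 278
depth pts [ 419.2417743  -194.57029015   77.69913696] [[ 416.09119185 -197.37372994   69.82948432]
 [ 421.87224895 -193.25066944   81.49673448]]
top [ 418.30908462 -194.94735491   80.91978046] 3
[[ 422.58775416 -202.1321696    40.        ]]
red nan nan 0 [[nan nan nan]]
ring 349.02092050209205 248.76987447698744 239 [[495.62769684 -44.40354857  56.        ]]
board [[266, 204], [380, 227], [369, 283], [255, 259]] [[627.9, 173.8, 12.0], [560.1, -132.6, 12.0], [410.1, -98.1, 12.0], [478.2, 202.9, 12.0]]
scene tube px 241.3846153846154 306.46153846153845 13 238 244 304 308
depth pts [ 477.72748828 -246.62348075  165.7168079 ] [[ 430.0435047  -401.06217514   75.27054184]
 [ 659.00639582 -202.79626272  533.44093866]]
top [ 485.50736109 -253.32339356  182.18098706] 11
[[ 416.55512035 -194.11998183   40.        ]]
red nan nan 0 [[nan nan nan]]
ring 302.34355828220856 283.3558282208589 326 [[511.26798162 -58.99963505  56.        ]]
board [[348, 225], [385, 257], [301, 323], [264, 285]] [[486.2, 206.9, 12.0], [633.8, 165.0, 12.0], [560.0, -136.6, 12.0], [410.8, -96.6, 12.0]]<stdin>:14: RuntimeWarning: Mean of empty slice.
  ret = ret.dtype.type(ret / rcount)
```

```bash
python3 - <<'E'
from h import *
s=bot.get_state(); T=rot(s['ee_rot']); print('tool axes cols',T.round(3).tolist())
i=bot.camera_info('wrist'); print('cam off tool',(T.T@(i['eye']-s['eef_pos'])).round(1),'fwd tool',(T.T@rot(i['rotation'])[:,2]).round(3),'world fwd',rot(i['rotation'])[:,2].round(3))
for n,b in(('top0',(230,190,480,300)),('scene0',(180,210,400,370))):
    p=cv2.imread('pics/%s.png'%n); x0,y0,x1,y1=b; c=p[y0:y1,x0:x1]; c=cv2.convertScaleAbs(c,alpha=1.5); cv2.imwrite('pics/%sz.png'%n,cv2.resize(c,None,fx=3.2 if n=='top0' else 3.5,fy=3.2 if n=='top0' else 3.5,interpolation=cv2.INTER_CUBIC))
E
```

```text
tool axes cols [[-0.0, 0.334, 0.943], [-0.001, 0.943, -0.334], [-1.0, -0.001, 0.0]]
cam off tool [ 20.4   0.7 -71.1] fwd tool [0.966 0.    0.258] world fwd [ 0.243 -0.087 -0.966]
```

View pics/top0z.png

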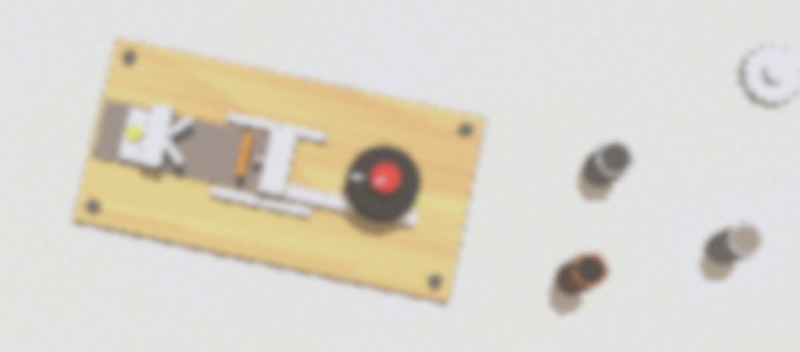

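View pics/scene0z.png

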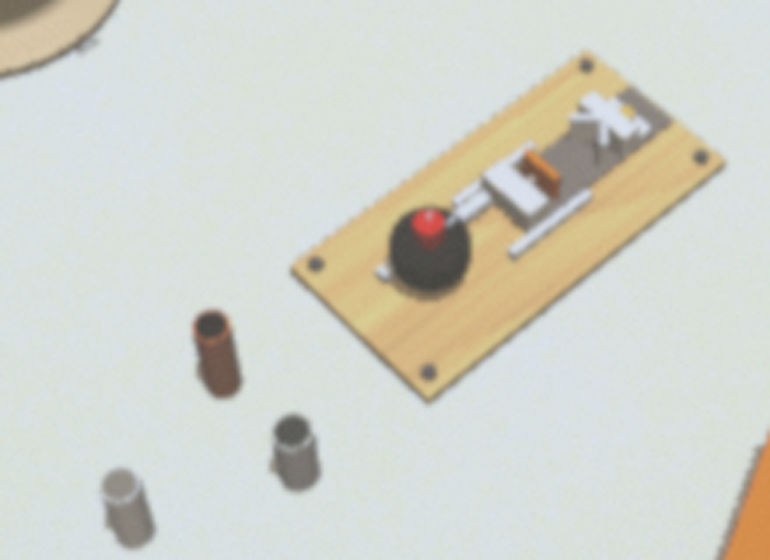

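The zoomed views show the tube's open top at top-view (414.4,273.8) and scene-view (240.6,302.6). The ring is at top-view about (349,246), with a white index at its left edge. The jaw is open and the V stop stands well clear of it.

```bash
python3 - <<'E'
from h import *
_,_,it=load('top0');_,_,isc=load('scene0')
print('tube',onz(it,[[414.4,273.8]],80),onz(isc,[[240.6,302.6]],80))
print('ring top',onz(it,[[230+382/3.2,190+183/3.2]],58), 'red top',onz(it,[[230+387/3.2,190+176/3.2]],80),onz(isc,[[180+429/3.5,210+217/3.5]],80))
c=np.array([[627.9,173.8],[560.1,-132.6],[410.1,-98.1],[478.2,202.9],[486.2,206.9],[633.8,165],[560,-136.6],[410.8,-96.6]]); print('board c',c.mean(0))
print('flask',onz(it,[[120,190]],200)); print('st bush',onz(it,[[230+615/3.2,190+158/3.2]],62))
E
python3 -m crank '[{"x":4,"y":-4.5,"z":4},{"x":4,"y":-4.5},{"x":4,"y":-4.5},{"x":4,"y":-4.5},{"x":3,"y":-5},{"x":2,"y":-5.5},{"x":1,"y":-6},{"y":-6.2},{"y":-6.2},{"y":-6.2},{"y":-6.2},{"y":-6.2}]'
```

```text
tube [[ 426.28751566 -204.87143257   80.        ]] [[ 427.44604548 -203.16458033   80.        ]]
ring top [[499.43536341 -45.26931852  58.        ]] red top [[501.6375859  -47.66756974  80.        ]] [[501.46979027 -42.80985685  80.        ]]
board c [520.8875  35.5875]
flask [[619.79371092 495.0765994  200.        ]]
st bush [[ 516.49947684 -232.91299494   62.        ]]invalid input
```

```bash
python3 -m crank '[{"jaw":9.3,"x":4,"y":-4.5,"z":4,"spin":0},{"jaw":9.3,"x":4,"y":-4.5,"z":0,"spin":0},{"jaw":9.3,"x":4,"y":-4.5,"z":0,"spin":0}]'
```

```text
clock: 0.52
eef_pos: [357.8, 553.0, 439.5]
ee_rot: [0.697, 0.12, 0.697, -0.12]
wrist_force: [0.4, -0.6, -0.6]
width: 1.001
```

```bash
python3 -m crank '[{"jaw":9.3,"x":2,"y":-5.8,"z":0,"spin":0},{"jaw":9.3,"x":2,"y":-5.8,"z":0,"spin":0},{"jaw":9.3,"x":2,"y":-5.8,"z":0,"spin":0},{"jaw":9.3,"x":2,"y":-5.8,"z":0,"spin":0},{"jaw":9.3,"x":2.5,"y":-5.6,"z":0,"spin":0},{"jaw":9.3,"x":2.5,"y":-5.6,"z":0,"spin":0},{"jaw":9.3,"x":2,"y":-5.6,"z":0,"spin":0},{"jaw":9.3,"x":1,"y":-5.6,"z":0,"spin":0},{"jaw":9.3,"x":0,"y":0,"z":0,"spin":0},{"jaw":9.3,"x":0,"y":0,"z":0,"spin":0}]'
python3 - <<'E'
from h import *
p,d,i=snap('wrist','wrist1'); print(i); print(bot.get_state()['clock'])
for P in ([427,-204,80],[501,-45,80],[536,100,16]): print(proj(i,P,True))
E
```

```text
clock: 1.78
eef_pos: [516.8, 98.8, 439.2]
ee_rot: [0.697, 0.12, 0.697, -0.12]
wrist_force: [-0.1, 0.2, -0.2]
width: 0.999
{'fx': 371.64829954431775, 'fy': 371.64829954431775, 'cx': 324.39005924258123, 'cy': 237.38210112387895, 'eye': array([449.82687919, 123.90249022, 418.85275056]), 'rotation': array([0.10584034, 0.8097343 , 0.572209  , 0.07553178])}
1.825
[[ 50.64027087 235.37139673]]
[[182.25791271 251.08663788]]
[[329.56678413 221.45159119]]
```

View pics/wrist1.png

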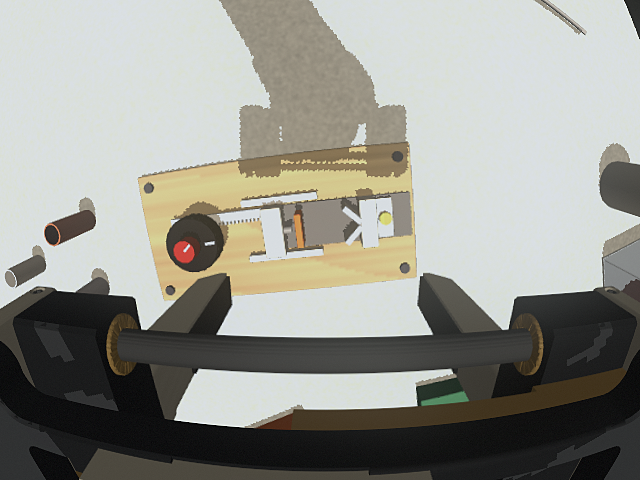

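This wrist view shows the whole vise: board corners at (139,178), (409,142), (416,277) and (164,300), and the red knob top at (183,251), which matches the prediction. The orange jaw is at (299,228) and the V stop opens towards it at about (355,225). The tube's rim is at (53,234), near the predicted (51,235).

```bash
cat > board.py <<'E'
from h import *
from scipy.optimize import least_squares
def board(f):
    p,d,i=load(f); hsv=cv2.cvtColor(p,cv2.COLOR_RGB2HSV)
    b=((hsv[...,0]>10)&(hsv[...,0]<24)&(hsv[...,1]>55)).astype(np.uint8); b=cv2.morphologyEx(b,cv2.MORPH_OPEN,np.ones((3,3)))
    n,l,st,_=cv2.connectedComponentsWithStats(b); return p,d,i,hsv,l,st
E
python3 - <<'E'
from board import *
p,d,i,hsv,l,st=board('wrist1')
k=1+np.argmax(np.where(st[1:,1]<250,st[1:,4],0)); print(st[k])
ys,xs=np.nonzero(l==k); W=onz(i,np.stack([xs,ys],1),12,True)[:,:2].astype(np.float32)
r=cv2.minAreaRect(cv2.convexHull(W)); print(r, cv2.boxPoints(r).round(1).tolist())
C=onz(i,[[139,178],[409,142],[416,277],[164,300]],12,True)[:,:2]; print('corners',C.round(1).tolist(),C.mean(0))
m=(hsv[...,1]>170)&((hsv[...,0]<6)|(hsv[...,0]>174)); m[:,:150]=0;m[:,220:]=0;m[:200]=0;m[290:]=0
ys,xs=np.nonzero(m);print('red',xs.mean(),ys.mean(),xs.min(),xs.max(),ys.min(),ys.max(),len(xs))
x0,y0=130,130; cv2.imwrite('pics/w1z.png',cv2.resize(p[y0:y0+190,x0:x0+300,::-1],None,fx=2.6,fy=2.6,interpolation=cv2.INTER_CUBIC))
cv2.imwrite('pics/w1t.png',cv2.resize(p[190:310,0:140,::-1],None,fx=5,fy=5,interpolation=cv2.INTER_CUBIC))
E
```

```text
[ 152  242  264   53 5659]
((571.0740966796875, 26.005096435546875), (320.6787414550781, 63.2718620300293), 71.60960388183594) [[490.5, -116.19999694824219], [550.5, -136.10000610351562], [651.7000122070312, 168.1999969482422], [591.5999755859375, 188.10000610351562]]
corners [[409.4, -95.8], [481.0, 212.3], [635.2, 175.1], [562.0, -133.6]] [521.88522187  39.47131845]
red 183.37293729372936 251.9075907590759 174 194 241 262 303
```

View pics/w1z.png

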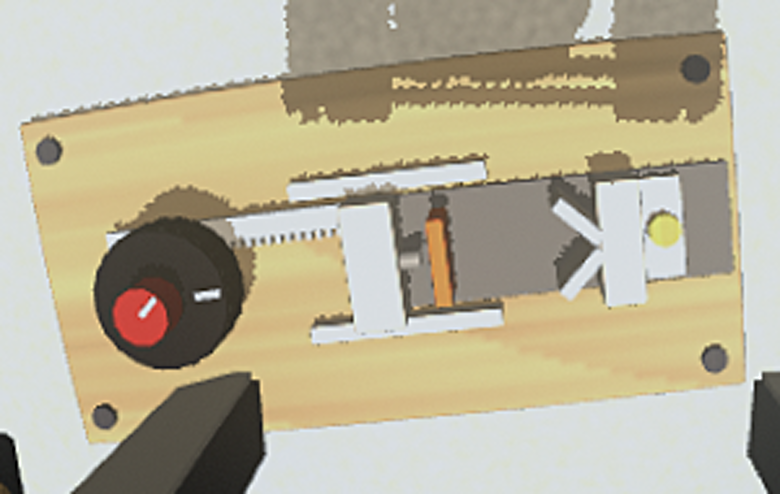

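View pics/w1t.png

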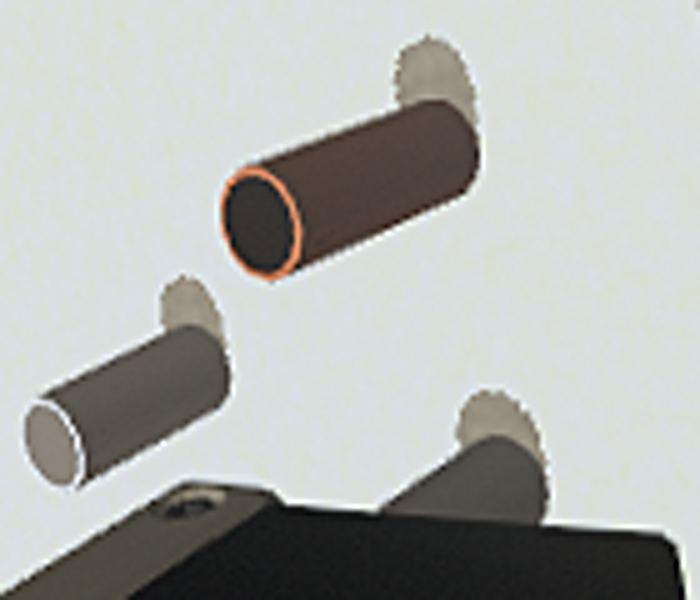

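```bash
python3 - <<'E'
from h import *
p,d,i=load('wrist1')
print('tube',onz(i,[[52.4,234.4]],80,True),'red',onz(i,[[130+140/2.6,130+317/2.6]],80,True),onz(i,[[183.4,251.9]],78,True),'ring',onz(i,[[130+168/2.6,130+292/2.6]],58,True), bot.get_state()['eef_pos'])
E
python3 -m crank '[{"jaw":9.3,"x":-1.5,"y":-5,"z":-1.5,"spin":0},{"jaw":9.3,"x":-1.5,"y":-5,"z":-1.5,"spin":0},{"jaw":9.3,"x":-1.5,"y":-5,"z":-1.5,"spin":0},{"jaw":9.3,"x":-1.5,"y":-5,"z":-1.5,"spin":0},{"jaw":9.3,"x":-1.5,"y":-5,"z":-1.5,"spin":0},{"jaw":9.3,"x":-1.5,"y":-5,"z":-1.5,"spin":0},{"jaw":9.3,"x":0,"y":0,"z":0,"spin":0},{"jaw":9.3,"x":0,"y":0,"z":0,"spin":0}]'
python3 - <<'E'
from h import *
p,d,i=snap('wrist','wrist2'); s=bot.get_state();print(s['eef_pos'],s['q'].round(2)); print(bot.get_state()['clock'])
for P in ([427,-204,80],[501,-45,80],[536,100,16]): print(proj(i,P,True))
E
```

```text
tube [[ 427.00506443 -200.54064709   80.        ]] red [[502.3659181 -43.7238176  80.       ]] [[502.4928227  -45.17195572  78.        ]] ring [[500.22601256 -38.2195793   58.        ]] [516.69343424  99.54742383 439.24074325]
clock: 2.82
eef_pos: [427.7, -200.2, 349.3]
ee_rot: [0.697, 0.12, 0.697, -0.119]
wrist_force: [0.1, 0.1, -0.3]
width: 1.0
[ 427.85378764 -199.84808925  349.45547149] [ 0.24  0.39  0.1   2.23 -0.08  0.53  1.63]
2.875
[[316.93205418 244.44781541]]
[[536.19778178 263.96065014]]
[[613.78754049 228.27286529]]
```

View pics/wrist2.png

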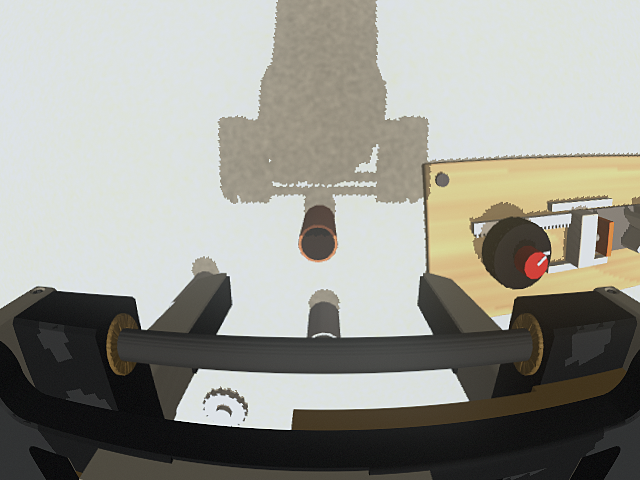

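```bash
python3 -m crank '[{"jaw":9.3,"x":-0.1,"y":-0.3,"z":-4,"spin":0},{"jaw":9.3,"x":0,"y":0,"z":-4,"spin":0},{"jaw":9.3,"x":0,"y":0,"z":-3,"spin":0},{"jaw":9.3,"x":0,"y":0,"z":-1.2,"spin":0},{"jaw":9.3,"x":0,"y":0,"z":0,"spin":0},{"jaw":9.3,"x":0,"y":0,"z":0,"spin":0}]' 20
python3 -m crank '[{"jaw":2,"x":0,"y":0,"z":0,"spin":0},{"jaw":2,"x":0,"y":0,"z":0,"spin":0},{"jaw":2,"x":0,"y":0,"z":0,"spin":0},{"jaw":2,"x":0,"y":0,"z":0,"spin":0},{"jaw":2,"x":0,"y":0,"z":0,"spin":0},{"jaw":2,"x":0,"y":0,"z":0,"spin":0}]' 20
```

```text
clock: 3.62
eef_pos: [426.4, -204.3, 228.3]
ee_rot: [0.697, 0.12, 0.696, -0.12]
wrist_force: [-1.1, -0.1, 0.5]
width: 1.001
clock: 4.38
eef_pos: [425.9, -204.6, 227.2]
ee_rot: [0.697, 0.12, 0.697, -0.12]
wrist_force: [-0.2, -0.6, 0.1]
width: 0.405
```

```bash
python3 -m crank '[{"jaw":2,"x":0,"y":0,"z":0,"spin":0},{"jaw":2,"x":0,"y":0,"z":0,"spin":0},{"jaw":2,"x":0,"y":0,"z":0,"spin":0}]' 20
python3 - <<'E'
from h import *
p,d,i=snap('wrist','wrist3'); s=bot.get_state();print(s['eef_pos'],s['wrist_force'],s['width'])
E
```

```text
clock: 4.75
eef_pos: [425.9, -204.6, 227.3]
ee_rot: [0.697, 0.12, 0.697, -0.12]
wrist_force: [0.0, 0.3, 0.3]
width: 0.296
[ 425.89984359 -204.59266457  227.27355459] [-0.90298931 -0.11161893 -0.5284362 ] 0.295432440077253
```

View pics/wrist3.png

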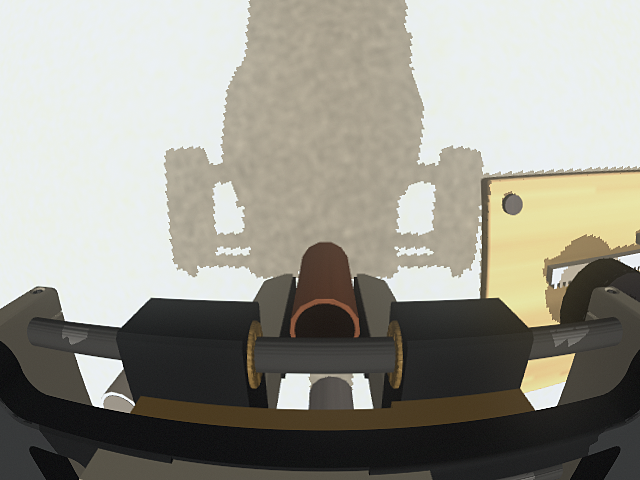

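The tube is between the pads: rim at (326,320), opening 27.5 mm. I'll lift it and carry it over the seat.

```bash
python3 - <<'E'
from h import *
p,d,i=load('wrist3'); print(onz(i,[[326,321]],80,True))
E
python3 -m crank '[{"jaw":2,"x":0,"y":0,"z":4,"spin":0},{"jaw":2,"x":0,"y":0,"z":5,"spin":0},{"jaw":2,"x":1.8,"y":4,"z":4,"spin":0},{"jaw":2,"x":1.8,"y":5,"z":0,"spin":0},{"jaw":2,"x":1.8,"y":5,"z":0,"spin":0},{"jaw":2,"x":1.8,"y":5,"z":0,"spin":0},{"jaw":2,"x":1.8,"y":5,"z":0,"spin":0},{"jaw":2,"x":2,"y":5,"z":0,"spin":0},{"jaw":2,"x":0,"y":1.7,"z":0,"spin":0},{"jaw":2,"x":0,"y":0,"z":0,"spin":0},{"jaw":2,"x":0,"y":0,"z":0,"spin":0}]' 20
python3 - <<'E'
from h import *
p,d,i=snap('wrist','wrist4'); s=bot.get_state();print(s['eef_pos'],s['wrist_force'],s['width'])
c=np.array([521.6,38.5]);a=np.radians(-13.2);u=np.array([-np.sin(a),np.cos(a)]); v=np.array([np.cos(a),np.sin(a)])
for y in(66,80): print(y,c+y*u)
for P in (np.r_[c+66*u,16],np.r_[c+66*u,46],np.r_[c+80*v+160*u,12],np.r_[c-80*v+160*u,12]): print(proj(i,P,True))
E
```

```text
[[ 422.44004651 -201.96225681   80.        ]]
clock: 6.18
eef_pos: [535.4, 100.7, 357.2]
ee_rot: [0.697, 0.12, 0.697, -0.121]
wrist_force: [1.5, 1.0, -1.5]
width: 0.299
[535.5215784  100.50004041 357.36639357] [ 0.02076307 -0.07682706 -1.34547092] 0.29733468524030876
66 [536.67115743 102.75620759]
80 [539.86806961 116.38631223]
[[326.60930444 221.8189427 ]]
[[326.81986805 229.91023236]]
[[431.39477928 290.35190879]]
[[422.31366884 121.74926632]]
```

View pics/wrist4.png

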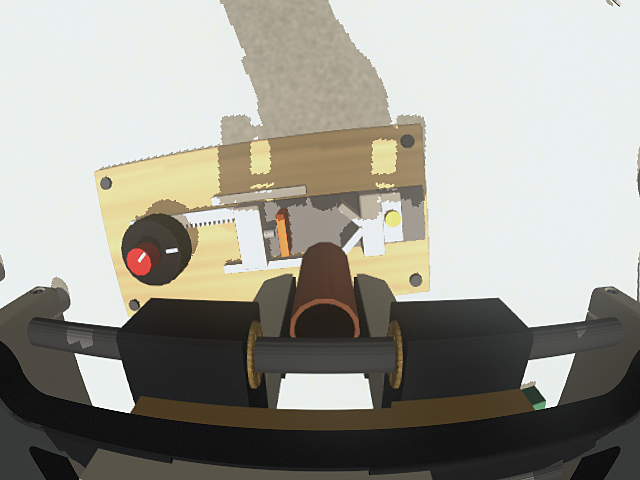

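```bash
python3 - <<'E'
from h import *
p,d,i=load('wrist3'); t=np.linspace(0,2*np.pi,73)
for o in ((0,0),(1,1.5),(-3.5,2.6)):
    for z in (80,0):
        P=np.stack([425.9+o[0]+14*np.cos(t),-204.6+o[1]+14*np.sin(t),0*t+z],1); q=proj(i,P,True); print(o,z,q.min(0).round(1),q.max(0).round(1))
cv2.imwrite('pics/w3z.png',cv2.resize(p[230:360,260:400,::-1],None,fx=4,fy=4,interpolation=cv2.INTER_CUBIC))
E
```

```text
(0, 0) 80 [286.5 297.7] [358.6 360.1]
(0, 0) 0 [299.3 240.6] [346.9 285.5]
(1, 1.5) 80 [291.  298.8] [363. 361.]
(1, 1.5) 0 [302.3 241.3] [349.8 286.2]
(-3.5, 2.6) 80 [289.4 287.4] [362.3 351.5]
(-3.5, 2.6) 0 [301.3 233.6] [349.2 279.1]
```

View pics/w3z.png

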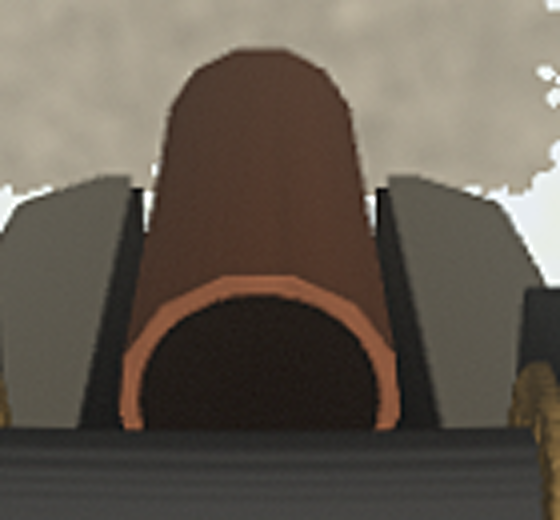

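```bash
python3 -m crank '[{"jaw":2,"x":0.1,"y":0.15,"z":-3,"spin":0},{"jaw":2,"x":0,"y":0,"z":-3,"spin":0},{"jaw":2,"x":0,"y":0,"z":-1.5,"spin":0},{"jaw":2,"x":0,"y":0,"z":0,"spin":0},{"jaw":2,"x":0,"y":0,"z":0,"spin":0}]' 20
python3 - <<'E'
from h import *
p,d,i=snap('wrist','wrist5'); s=bot.get_state();print(s['eef_pos'],s['wrist_force'],s['width'])
p,d,i=snap('scene','scene5')
c=cv2.resize(p[200:340,250:400,::-1],None,fx=4,fy=4,interpolation=cv2.INTER_CUBIC); cv2.imwrite('pics/s5z.png',c)
E
```

```text
clock: 6.85
eef_pos: [537.2, 103.5, 283.1]
ee_rot: [0.697, 0.12, 0.696, -0.12]
wrist_force: [-0.9, -0.2, -0.6]
width: 0.295
[537.2223055  103.67323661 283.27175423] [-0.26612396  1.37141919 -0.40972272] 0.2995493240183768
```

View pics/wrist5.png

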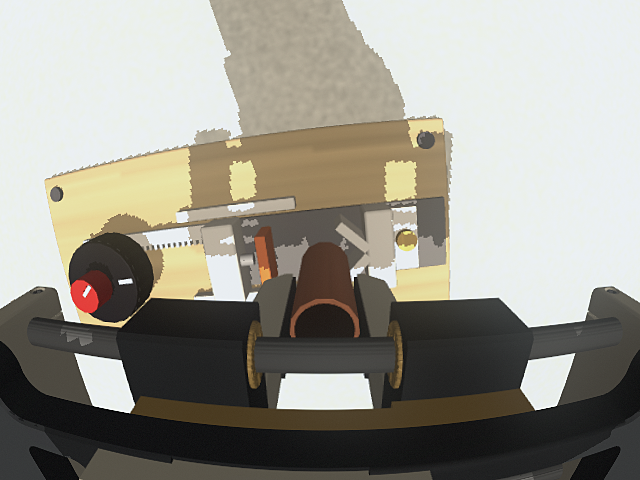

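View pics/s5z.png

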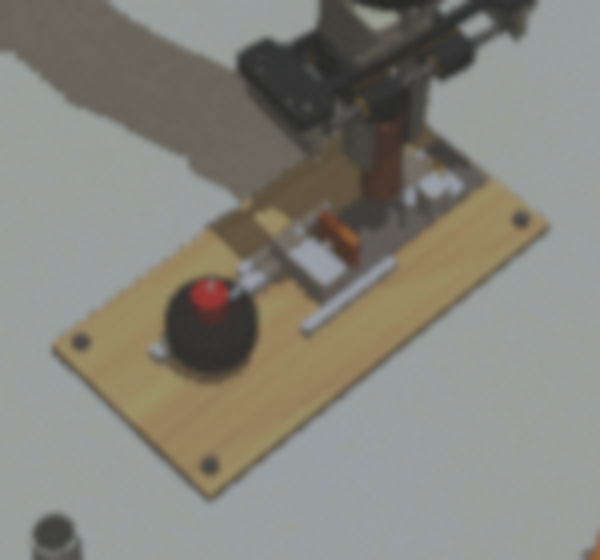

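```bash
python3 -m crank '[{"jaw":2,"x":-0.1,"y":-0.15,"z":-1.5,"spin":0},{"jaw":2,"x":0,"y":0,"z":-1.2,"spin":0},{"jaw":2,"x":0,"y":0,"z":-0.8,"spin":0},{"jaw":2,"x":0,"y":0,"z":0,"spin":0},{"jaw":2,"x":0,"y":0,"z":-0.2,"spin":0},{"jaw":2,"x":0,"y":0,"z":0,"spin":0}]' 20
python3 -m crank '[{"jaw":2,"x":0,"y":0,"z":-0.1,"spin":0},{"jaw":2,"x":0,"y":0,"z":0,"spin":0}]' 20
```

```text
clock: 7.7
eef_pos: [536.0, 102.4, 245.4]
ee_rot: [0.697, 0.12, 0.697, -0.12]
wrist_force: [0.6, -0.4, -0.8]
width: 0.297
clock: 7.95
eef_pos: [535.9, 102.4, 244.4]
ee_rot: [0.697, 0.12, 0.697, -0.12]
wrist_force: [-0.3, 0.3, -1.2]
width: 0.299
```

```bash
python3 -m crank '[{"jaw":2,"x":0,"y":0,"z":-0.05,"spin":0},{"jaw":2,"x":0,"y":0,"z":0,"spin":0}]' 20
python3 -m crank '[{"jaw":2,"x":0,"y":0,"z":-0.05,"spin":0},{"jaw":2,"x":0,"y":0,"z":0,"spin":0}]' 20
python3 -m crank '[{"jaw":2,"x":0,"y":0,"z":-0.05,"spin":0},{"jaw":2,"x":0,"y":0,"z":0,"spin":0}]' 20
```

```text
clock: 8.2
eef_pos: [535.9, 102.4, 243.8]
ee_rot: [0.697, 0.12, 0.697, -0.12]
wrist_force: [0.3, 0.3, -0.4]
width: 0.299
clock: 8.45
eef_pos: [535.9, 102.4, 243.3]
ee_rot: [0.697, 0.12, 0.697, -0.12]
wrist_force: [0.7, -0.3, -1.5]
width: 0.3
clock: 8.7
eef_pos: [535.9, 102.4, 243.3]
ee_rot: [0.697, 0.12, 0.697, -0.12]
wrist_force: [-0.6, -0.2, 5.4]
width: 0.296
```

```bash
python3 -m crank '[{"jaw":5,"x":0,"y":0,"z":0,"spin":0},{"jaw":5,"x":0,"y":0,"z":0,"spin":0},{"jaw":5,"x":0,"y":0,"z":0,"spin":0},{"jaw":5,"x":0,"y":0,"z":0,"spin":0},{"jaw":5,"x":0,"y":0,"z":3,"spin":0},{"jaw":5,"x":0,"y":0,"z":5,"spin":0},{"jaw":9.3,"x":0,"y":0,"z":5,"spin":0},{"jaw":9.3,"x":-1,"y":-4,"z":0,"spin":0},{"jaw":9.3,"x":-1,"y":-5,"z":0,"spin":0},{"jaw":9.3,"x":-1,"y":-5,"z":0,"spin":0},{"jaw":9.3,"x":0,"y":0,"z":0,"spin":0},{"jaw":9.3,"x":0,"y":0,"z":0,"spin":0}]' 20
python3 - <<'E'
from h import *
p,d,i=snap('wrist','wrist6'); s=bot.get_state();print(s['eef_pos'],s['q'].round(3),s['wrist_force'],s['width'])
p,d,i=snap('scene','scene6')
c=cv2.resize(p[200:340,250:400,::-1],None,fx=4,fy=4,interpolation=cv2.INTER_CUBIC); cv2.imwrite('pics/s6z.png',c)
E
```

```text
clock: 10.2
eef_pos: [506.0, -37.3, 372.9]
ee_rot: [0.697, 0.12, 0.697, -0.12]
wrist_force: [0.0, 0.2, -0.0]
width: 0.997
[506.15400952 -36.70867958 372.77536341] [-0.146  0.388  0.143  2.131 -0.093  0.628  1.293] [-0.34995538  0.08121086 -0.73971717] 1.0018660519971456
```

View pics/wrist6.png

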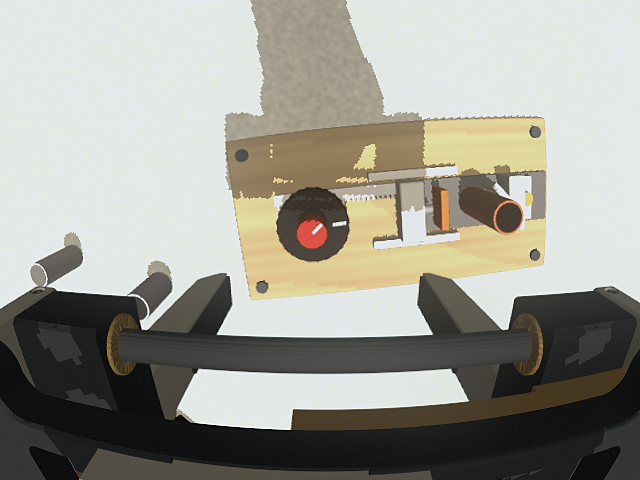

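View pics/s6z.png

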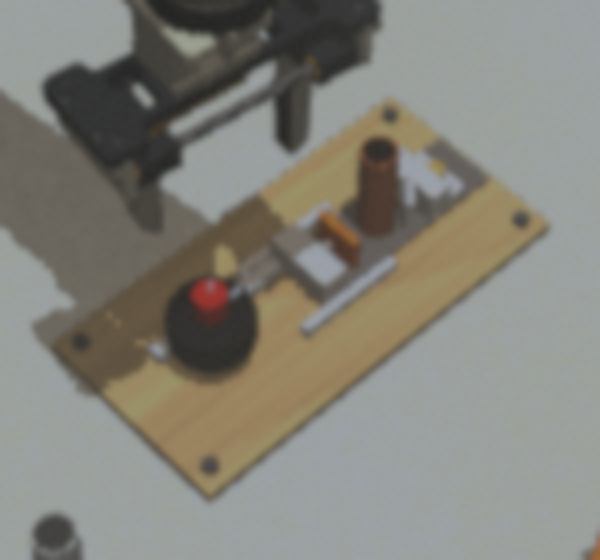

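The tube stands upright on the bed, clear of the orange jaw and the V, with its rim at (508,217). The ring is at (313,224), with the red knob's top at (312,234). Next I'll locate the knob axis precisely.

```bash
python3 - <<'E'
from h import *
p,d,i=load('wrist6'); hsv=cv2.cvtColor(p,cv2.COLOR_RGB2HSV)
c=p[170:280,250:370,::-1]; cv2.imwrite('pics/w6z.png',cv2.resize(c,None,fx=5,fy=5,interpolation=cv2.INTER_CUBIC))
t=np.linspace(0,2*np.pi,73)
for o in((502.2,-44.3),(501.5,-46)):
    for r,z in((12,80),(30,58)):
        q=proj(i,np.stack([o[0]+r*np.cos(t),o[1]+r*np.sin(t),0*t+z],1),True); print(o,z,q.min(0).round(1),q.max(0).round(1))
s=bot.get_state();print(s['eef_pos'])
a=np.radians(-13.2);u=np.array([-np.sin(a),np.cos(a)]);C=np.array([521.6,38.5])
print('tube',onz(i,[[508,217]],96,True)[0,:2]-C, 'y',(onz(i,[[508,217]],96,True)[0,:2]-C)@u,'jaw face top y',(onz(i,[[449,190],[449,222]],46,True)[:,:2]-C)@u)
E
```

```text
(502.2, -44.3) 80 [296.1 218.3] [327.8 249. ]
(502.2, -44.3) 58 [276.2 190.5] [349.6 262. ]
(501.5, -46) 80 [293.7 218.1] [325.3 248.8]
(501.5, -46) 58 [273.9 190.4] [347.3 261.9]
[506.2243545  -36.40350194 372.72723392]
tube [14.25417652 64.79097467] y 66.33407965209753 jaw face top y [34.42899863 33.3012463 ]
```

View pics/w6z.png

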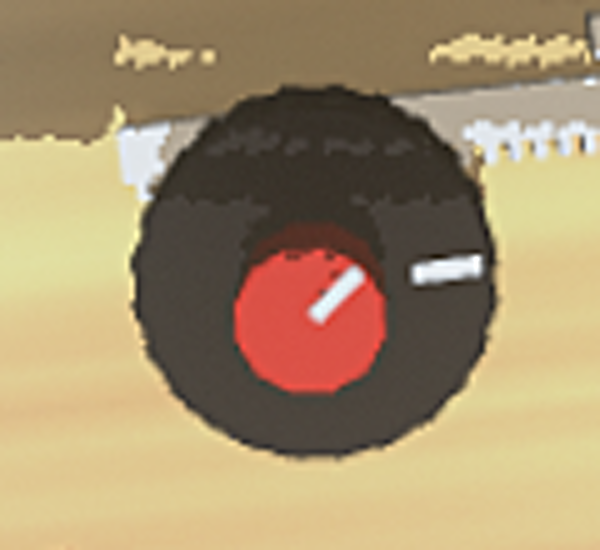

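```bash
python3 -m crank '[{"jaw":8.8,"x":-0.4,"y":-0.8,"z":-4,"spin":0},{"jaw":8.8,"x":0,"y":0,"z":-4,"spin":0},{"jaw":8.8,"x":0,"y":0,"z":-2,"spin":0},{"jaw":8.8,"x":0,"y":0,"z":0,"spin":0},{"jaw":8.8,"x":0,"y":0,"z":0,"spin":0}]' 20
python3 - <<'E'
from h import *
s=bot.get_state();print(s['eef_pos'],s['wrist_torque'])
p,d,i=snap('wrist','wrist7')
t=np.linspace(0,2*np.pi,73)
for o in((502.2,-44.3),):
    for r,z in((12,80),(30,58)):
        q=proj(i,np.stack([o[0]+r*np.cos(t),o[1]+r*np.sin(t),0*t+z],1),True); print(o,z,q.min(0).round(1),q.max(0).round(1))
E
```

```text
clock: 10.92
eef_pos: [502.3, -44.9, 273.3]
ee_rot: [0.697, 0.12, 0.697, -0.119]
wrist_force: [1.2, 0.2, -0.3]
width: 0.947
[502.30335035 -44.94279652 273.32923428] [0.00744731 0.02443029 0.00132102]
(502.2, -44.3) 80 [300.3 261.5] [348.  305.6]
(502.2, -44.3) 58 [270.7 216.4] [377.6 317. ]
```

View pics/wrist7.png

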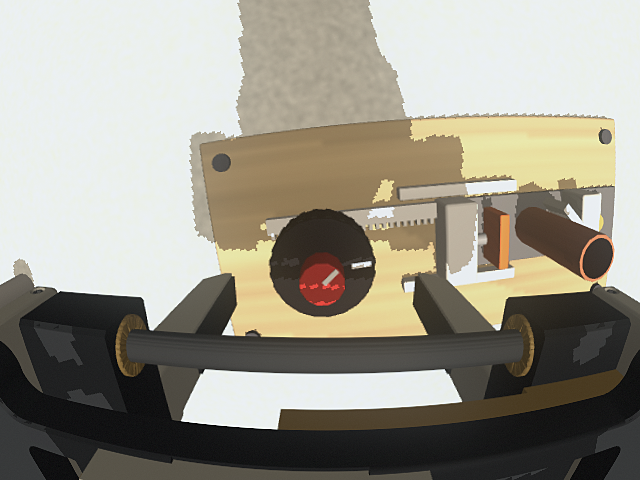

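```bash
python3 -m crank '[{"jaw":8.8,"x":0,"y":0,"z":-3,"spin":0},{"jaw":8.8,"x":0,"y":0,"z":-2.2,"spin":0},{"jaw":8.8,"x":0,"y":0,"z":-0.7,"spin":0},{"jaw":8.8,"x":0,"y":0,"z":0,"spin":0},{"jaw":8.8,"x":0,"y":0,"z":0,"spin":0}]' 20
python3 -m crank '[{"jaw":5.5,"x":0,"y":0,"z":0,"spin":0},{"jaw":5.5,"x":0,"y":0,"z":0,"spin":0},{"jaw":5.5,"x":0,"y":0,"z":0,"spin":0},{"jaw":5.5,"x":0,"y":0,"z":0,"spin":0},{"jaw":5.5,"x":0,"y":0,"z":0,"spin":0}]' 30
python3 - <<'E'
from h import *
s=bot.get_state();print(s['eef_pos'],s['wrist_torque'],s['wrist_force'])
p,d,i=snap('wrist','wrist8')
E
```

```text
clock: 11.6
eef_pos: [502.2, -45.6, 214.7]
ee_rot: [0.697, 0.12, 0.696, -0.12]
wrist_force: [0.3, 0.1, -0.1]
width: 0.946
clock: 12.22
eef_pos: [501.8, -46.0, 213.9]
ee_rot: [0.697, 0.12, 0.697, -0.12]
wrist_force: [-1.3, -3.4, 4.0]
width: 0.64
[501.79120667 -46.00569528 213.91318485] [-0.66721019  0.20189642  0.0919419 ] [-1.26422412 -3.40624071  4.02394239]
```

View pics/wrist8.png

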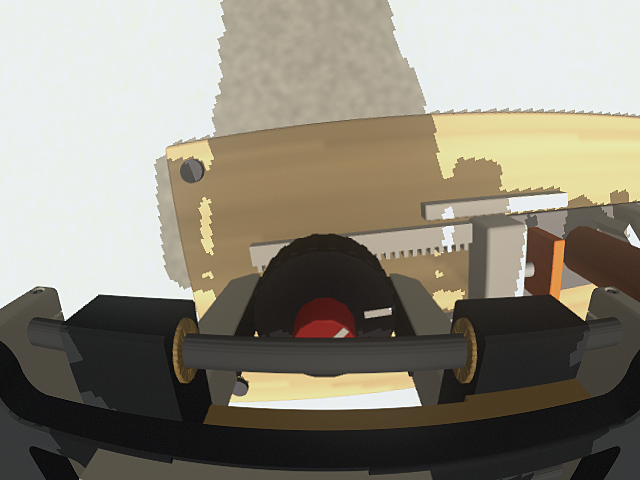

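```bash
python3 -m crank '[{"jaw":5.5,"x":0,"y":0,"z":0,"spin":0},{"jaw":5.5,"x":0,"y":0,"z":0,"spin":0},{"jaw":5.5,"x":0,"y":0,"z":0,"spin":0}]' 35
python3 - <<'E'
from h import *
s=bot.get_state();print(s['eef_pos'],s['wrist_torque'],s['wrist_force'],s['q'].round(3),s['width'])
E
```

```text
clock: 12.65
eef_pos: [501.8, -46.0, 213.9]
ee_rot: [0.697, 0.12, 0.697, -0.12]
wrist_force: [-0.9, -3.3, 5.9]
width: 0.639
[501.7895554  -45.99514205 213.92113225] [-0.81334483  0.28101138  0.12706447] [-0.94739027 -3.29164156  5.94882762] [-0.062  0.658  0.059  2.246 -0.151  0.242  1.361] 0.6391624433566676
```

```bash
cat > st.py <<'E'
from h import *
s=bot.get_state(); T=rot(s['ee_rot']); print('t %.2f yaw %.2f'%(s['clock'],np.degrees(np.arctan2(-T[0,1],T[1,1]))),'tau',s['wrist_torque'].round(3),'F',s['wrist_force'].round(1),'pos',s['eef_pos'].round(1),'q',s['q'].round(2),'q7eff %.3f'%s['effort'][6],'w',round(float(s['width']),3))
E
python3 st.py
python3 -m crank '[{"jaw":5.5,"x":0,"y":0,"z":0,"spin":-2},{"jaw":5.5,"x":0,"y":0,"z":0,"spin":-2},{"jaw":5.5,"x":0,"y":0,"z":0,"spin":-2}]' 35 >/dev/null; python3 st.py
python3 -m crank '[{"jaw":5.5,"x":0,"y":0,"z":0,"spin":-2},{"jaw":5.5,"x":0,"y":0,"z":0,"spin":-2},{"jaw":5.5,"x":0,"y":0,"z":0,"spin":-2}]' 35 >/dev/null; python3 st.py
python3 -m crank '[{"jaw":5.5,"x":0,"y":0,"z":0,"spin":-2}]' 35 >/dev/null; python3 st.py
```

```text
t 12.65 yaw -19.55 tau [-0.813  0.281  0.127] F [-0.9 -3.3  5.9] pos [501.8 -46.  213.9] q [-0.06  0.66  0.06  2.25 -0.15  0.24  1.36] q7eff -0.117 w 0.639
t 13.03 yaw -25.59 tau [-0.866  0.291  0.273] F [-1.1 -3.6  4.6] pos [501.8 -46.  213.9] q [-0.08  0.66  0.08  2.25 -0.2   0.24  1.3 ] q7eff -0.022 w 0.644
t 13.40 yaw -31.59 tau [-0.877  0.334  0.275] F [-1.  -4.2  4.8] pos [501.8 -46.  213.9] q [-0.09  0.66  0.1   2.25 -0.25  0.24  1.25] q7eff -0.022 w 0.64
t 13.53 yaw -33.59 tau [-0.884  0.399  0.308] F [-1.  -4.5  5.7] pos [501.8 -46.  213.9] q [-0.09  0.66  0.1   2.25 -0.26  0.24  1.23] q7eff -0.022 w 0.636
```

```bash
python3 -m crank '[{"jaw":5.5,"x":0,"y":0,"z":0,"spin":-8},{"jaw":5.5,"x":0,"y":0,"z":0,"spin":-8},{"jaw":5.5,"x":0,"y":0,"z":0,"spin":-8}]' 35 >/dev/null; python3 st.py
python3 -m crank '[{"jaw":5.5,"x":0,"y":0,"z":0,"spin":-8},{"jaw":5.5,"x":0,"y":0,"z":0,"spin":-8},{"jaw":5.5,"x":0,"y":0,"z":0,"spin":-6}]' 35 >/dev/null; python3 st.py
python3 - <<'E'
from h import *
p,d,i=snap('wrist','wrist9')
p,d,i=snap('scene','scene9')
c=cv2.resize(p[200:340,250:400,::-1],None,fx=4,fy=4,interpolation=cv2.INTER_CUBIC); cv2.imwrite('pics/s9z.png',c)
E
```

```text
t 13.90 yaw -57.79 tau [-0.956  0.452  0.26 ] F [-2.2 -3.4  5.7] pos [501.8 -46.  213.9] q [-0.14  0.67  0.18  2.25 -0.45  0.26  1.  ] q7eff 0.736 w 0.641
t 14.28 yaw -79.75 tau [-0.929  0.51   0.239] F [-2.5 -4.4  5.4] pos [501.8 -46.  213.9] q [-0.2   0.68  0.26  2.25 -0.62  0.28  0.78] q7eff 0.375 w 0.64
```

View pics/wrist9.png

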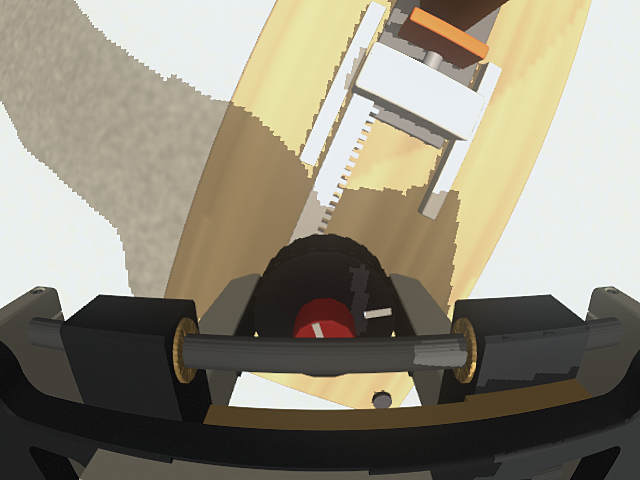

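View pics/s9z.png

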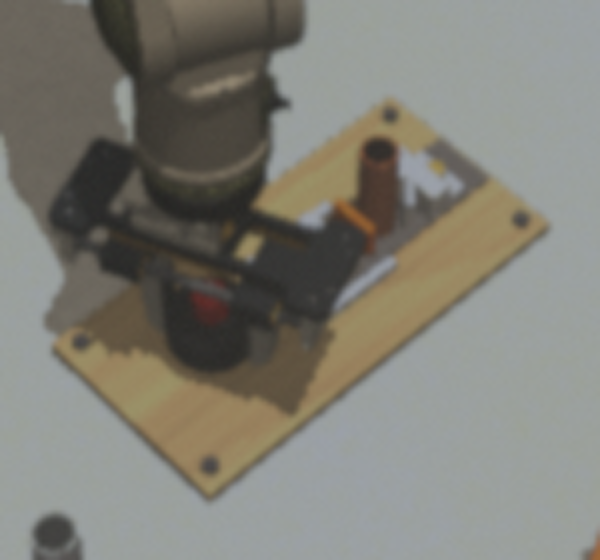

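The ring index keeps its place between the fingers at (377,314), so the grip does not slip. The red knob's white line has turned relative to the tool, which means it is still in the world. The jaw is closing on the tube, and I'll slow down as it gets near.

```bash

python3 -m crank '[{"jaw":5.5,"x":0,"y":0,"z":0,"spin":-6},{"jaw":5.5,"x":0,"y":0,"z":0,"spin":-6},{"jaw":5.5,"x":0,"y":0,"z":0,"spin":-6}]' 35 >/dev/null; python3 st.py
python3 -m crank '[{"jaw":5.5,"x":0,"y":0,"z":0,"spin":-4},{"jaw":5.5,"x":0,"y":0,"z":0,"spin":-4},{"jaw":5.5,"x":0,"y":0,"z":0,"spin":-2}]' 35 >/dev/null; python3 st.py
python3 -m crank '[{"jaw":5.5,"x":0,"y":0,"z":0,"spin":-2}]' 35 >/dev/null; python3 st.py
python3 -m crank '[{"jaw":5.5,"x":0,"y":0,"z":0,"spin":-2}]' 35 >/dev/null; python3 st.py
python3 -m crank '[{"jaw":5.5,"x":0,"y":0,"z":0,"spin":-2}]' 35 >/dev/null; python3 st.py
python3 - <<'E'
from h import *
p,d,i=snap('wrist','wrist10')
E
```

```text
t 14.75 yaw -97.72 tau [-0.832  0.604  0.253] F [-2.1 -3.6  5.6] pos [501.7 -46.  213.9] q [-0.24  0.69  0.32  2.26 -0.74  0.3   0.6 ] q7eff 0.534 w 0.639
t 15.12 yaw -107.61 tau [-0.829  0.546  0.275] F [-1.5 -3.6  6.5] pos [501.7 -46.  213.9] q [-0.27  0.69  0.36  2.26 -0.81  0.32  0.5 ] q7eff -0.143 w 0.64
t 15.25 yaw -109.58 tau [-0.777  0.483  0.328] F [-1.6 -3.8  6.7] pos [501.7 -46.  213.9] q [-0.27  0.69  0.37  2.26 -0.83  0.32  0.48] q7eff -0.007 w 0.644
t 15.38 yaw -111.58 tau [-0.809  0.6    0.266] F [-1.6 -2.8  6.2] pos [501.7 -46.  213.9] q [-0.28  0.7   0.38  2.26 -0.84  0.32  0.46] q7eff -0.001 w 0.64
t 15.50 yaw -113.58 tau [-0.793  0.511  0.272] F [-1.6 -2.8  5.8] pos [501.7 -46.  213.9] q [-0.28  0.7   0.39  2.26 -0.85  0.33  0.43] q7eff 0.001 w 0.642
```

View pics/wrist10.png

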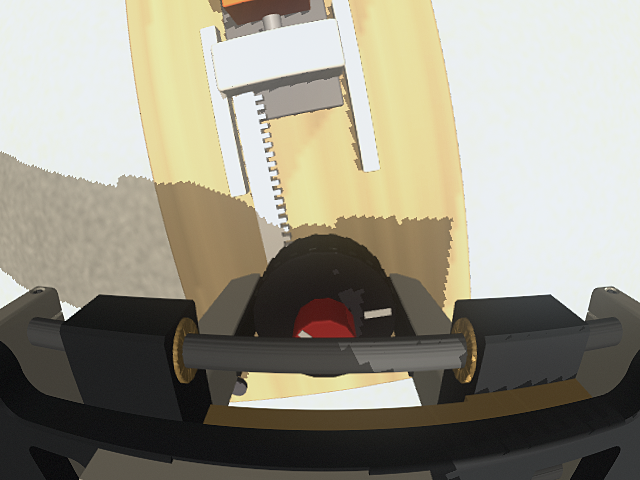

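```bash
cat > t.py <<'E'
from h import *
s=bot.get_state(); T=rot(s['ee_rot']); print('%.2f yaw %.2f tauz %.3f F %s'%(s['clock'],np.degrees(np.arctan2(-T[0,1],T[1,1])),s['wrist_torque'][2],s['wrist_force'].round(1)))
E
python3 -m crank '[{"jaw":5.5,"x":0,"y":0,"z":0,"spin":-2}]' 35 >/dev/null; python3 t.py
python3 -m crank '[{"jaw":5.5,"x":0,"y":0,"z":0,"spin":-2}]' 35 >/dev/null; python3 t.py
python3 -m crank '[{"jaw":5.5,"x":0,"y":0,"z":0,"spin":-2}]' 35 >/dev/null; python3 t.py
python3 -m crank '[{"jaw":5.5,"x":0,"y":0,"z":0,"spin":-2}]' 35 >/dev/null; python3 t.py
```

```text
15.68 yaw -115.56 tauz 0.250 F [-2.5 -2.9  5.7]
15.80 yaw -117.58 tauz 0.337 F [-2.4 -3.6  6.2]
15.93 yaw -119.58 tauz 0.274 F [-1.7 -3.8  6.9]
16.05 yaw -121.58 tauz 0.205 F [-2.1 -3.8  6.1]
```

```bash

python3 -m crank '[{"jaw":5.5,"x":0,"y":0,"z":0,"spin":-2}]' 35 >/dev/null; python3 t.py
python3 -m crank '[{"jaw":5.5,"x":0,"y":0,"z":0,"spin":-2}]' 35 >/dev/null; python3 t.py
```

```text
16.18 yaw -123.58 tauz 0.243 F [-1.7 -3.3  6.4]
16.30 yaw -125.58 tauz 0.303 F [-2.3 -4.   6.5]
```

```bash

python3 -m crank '[{"jaw":5.5,"x":0,"y":0,"z":0,"spin":-2}]' 35 >/dev/null; python3 t.py
python3 -m crank '[{"jaw":5.5,"x":0,"y":0,"z":0,"spin":-2}]' 35 >/dev/null; python3 t.py
python3 -m crank '[{"jaw":5.5,"x":0,"y":0,"z":0,"spin":-2}]' 35 >/dev/null; python3 t.py
```

```text
16.43 yaw -127.57 tauz 0.353 F [-1.3 -3.2  6.7]
16.55 yaw -129.57 tauz 0.320 F [-1.2 -2.8  6.6]
16.68 yaw -131.56 tauz 0.377 F [-3.1 -3.   5.7]
```

```bash
cat > avg.py <<'E'
from h import *
v=[bot.get_state()['wrist_torque'][2]]
for k in range(12): bot.camera('wrist'); v.append(bot.get_state()['wrist_torque'][2])
s=bot.get_state();T=rot(s['ee_rot']);print('%.2f yaw %.2f mean %.4f sd %.3f'%(s['clock'],np.degrees(np.arctan2(-T[0,1],T[1,1])),np.mean(v),np.std(v)))
E
python3 avg.py
python3 - <<'E'
from h import *
p,d,i=snap('scene','scene11')
c=cv2.resize(p[200:340,250:400,::-1],None,fx=4,fy=4,interpolation=cv2.INTER_CUBIC); cv2.imwrite('pics/s11z.png',c)
E
```

```text
17.27 yaw -131.56 mean 0.0252 sd 0.125
```

View pics/s11z.png

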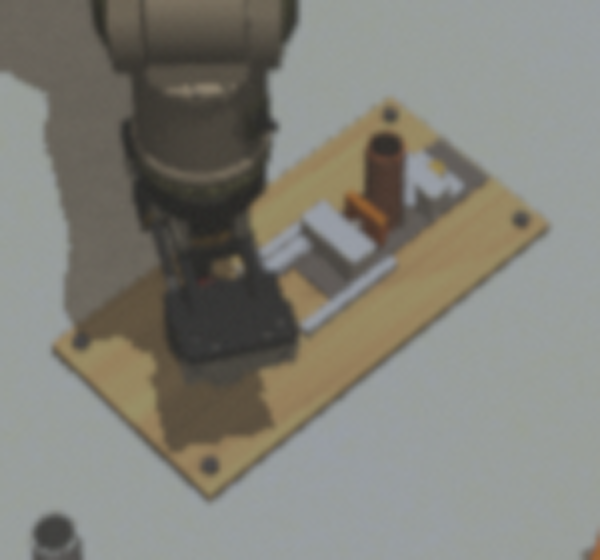

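```bash

for k in 1 2 3 4; do :; done
python3 -m crank '[{"jaw":5.5,"x":0,"y":0,"z":0,"spin":-0.5}]' 35 >/dev/null; python3 t.py
python3 -m crank '[{"jaw":5.5,"x":0,"y":0,"z":0,"spin":-0.5}]' 35 >/dev/null; python3 t.py
python3 -m crank '[{"jaw":5.5,"x":0,"y":0,"z":0,"spin":-0.5}]' 35 >/dev/null; python3 t.py
python3 -m crank '[{"jaw":5.5,"x":0,"y":0,"z":0,"spin":-0.5}]' 35 >/dev/null; python3 t.py
```

```text
17.45 yaw -132.01 tauz 0.328 F [-1.8 -1.9  6.5]
17.57 yaw -132.51 tauz 0.392 F [-1.3 -2.3  5.8]
17.70 yaw -133.01 tauz 0.385 F [-1.6 -3.5  6.5]
17.82 yaw -133.51 tauz 0.454 F [-1.9 -3.2  6.3]
```

```bash

python3 -m crank '[{"jaw":5.5,"x":0,"y":0,"z":0,"spin":-0.3}]' 35 >/dev/null; python3 t.py
python3 -m crank '[{"jaw":5.5,"x":0,"y":0,"z":0,"spin":-0.3}]' 35 >/dev/null; python3 t.py
python3 - <<'E'
from h import *
p,d,i=snap('wrist','wrist12')
E
```

```text
17.95 yaw -133.80 tauz 0.432 F [-2.5 -3.3  6.3]
18.07 yaw -134.09 tauz 0.417 F [-1.4 -3.   6.4]
```

View pics/wrist12.png

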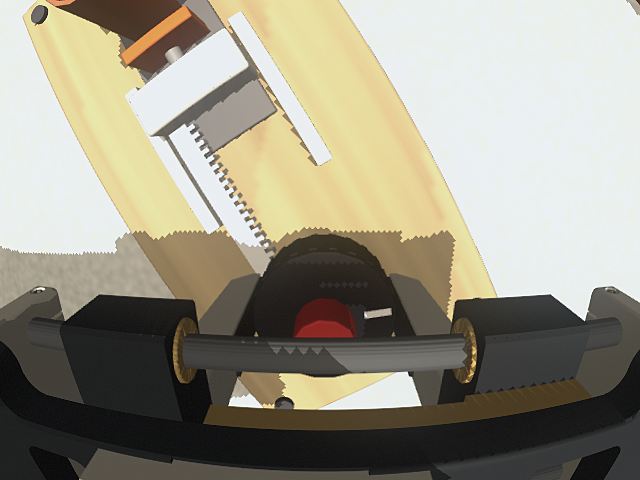

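The torque samples fit a contact angle near yaw −125.6°. That puts the clamping force at about 10–11 N, so I'll release the ring and back off.

```bash

python3 -m crank '[{"jaw":7,"x":0,"y":0,"z":0,"spin":0},{"jaw":8.8,"x":0,"y":0,"z":0,"spin":0},{"jaw":8.8,"x":0,"y":0,"z":0,"spin":0},{"jaw":8.8,"x":0,"y":0,"z":0,"spin":0},{"jaw":8.8,"x":0,"y":0,"z":3,"spin":0},{"jaw":8.8,"x":0,"y":0,"z":5,"spin":0},{"jaw":8.8,"x":0,"y":0,"z":5,"spin":0},{"jaw":8.8,"x":0,"y":0,"z":5,"spin":0},{"jaw":8.8,"x":0,"y":0,"z":0,"spin":0},{"jaw":8.8,"x":0,"y":0,"z":0,"spin":0}]' 35
python3 - <<'E'
from h import *
p,d,i=snap('wrist','wrist13'); p,d,i=snap('scene','scene13')
c=cv2.resize(p[200:340,250:400,::-1],None,fx=4,fy=4,interpolation=cv2.INTER_CUBIC); cv2.imwrite('pics/s13z.png',c)
E
```

```text
clock: 19.38
eef_pos: [501.7, -45.1, 393.5]
ee_rot: [0.276, 0.651, 0.276, -0.651]
wrist_force: [-0.6, -0.3, -0.3]
width: 0.949
```

View pics/wrist13.png

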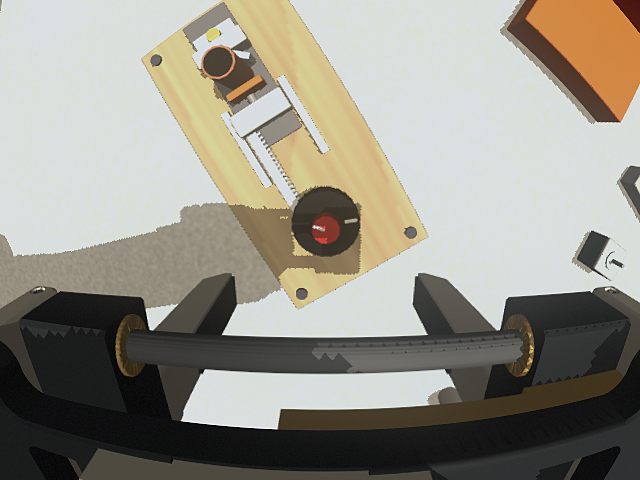

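View pics/s13z.png

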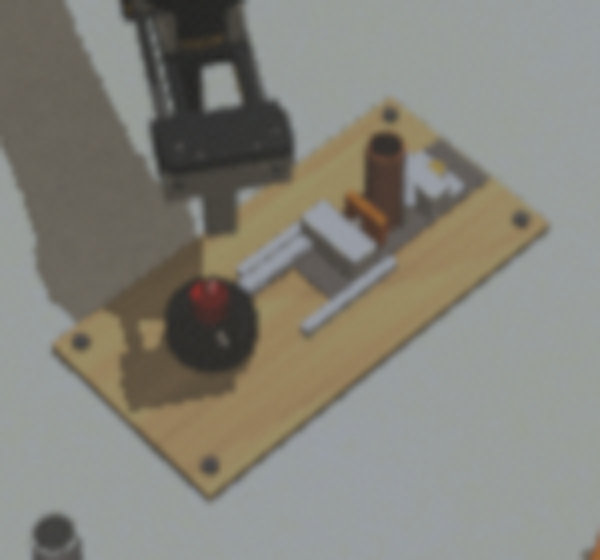

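The tube stands upright in the V with the jaw against it. I'll check the turned angle, the red knob's line and the jaw-to-tube gap in numbers.

```bash
python3 - <<'E'
from h import *
A=np.array([502.1,-44.8]); a=np.radians(-13.2);u=np.array([-np.sin(a),np.cos(a)]);C=np.array([521.6,38.5])
for f,(x0,y0,x1,y1) in (('wrist6',(250,170,370,280)),('wrist13',(280,175,370,265))):
    p,d,i=load(f); m=((p.min(2)>120)&(p.max(2).astype(int)-p.min(2)<60)); w=np.zeros_like(m); w[y0:y1,x0:x1]=1
    n,l,st,ce=cv2.connectedComponentsWithStats((m&w).astype(np.uint8))
    for k in range(1,n):
        if st[k,4]<8: continue
        for nm,z in (('ring',58),('inner',80)):
            W=onz(i,[ce[k]],z,True)[0,:2]-A; r=np.hypot(*W)
            if (nm=='ring' and 15<r<29) or(nm=='inner' and r<12): print(f,nm,ce[k].round(1),st[k,4],'r %.1f ang %.1f'%(r,np.degrees(np.arctan2(W[1],W[0]))))
p,d,i=load('wrist13'); 
cv2.imwrite('pics/w13a.png',cv2.resize(p[0:140,150:330,::-1],None,fx=4.2,fy=4.2,interpolation=cv2.INTER_CUBIC))
cv2.imwrite('pics/w13b.png',cv2.resize(p[175:270,280:375,::-1],None,fx=6,fy=6,interpolation=cv2.INTER_CUBIC))
E
```

```text
wrist6 ring [338.8 223.5] 62 r 21.9 ang 78.4
wrist6 inner [316.9 228.1] 48 r 6.2 ang 116.7
wrist13 ring [350.5 220.3] 32 r 22.1 ang -37.1
wrist13 inner [317.9 227.5] 33 r 6.1 ang 121.1
```

View pics/w13a.png

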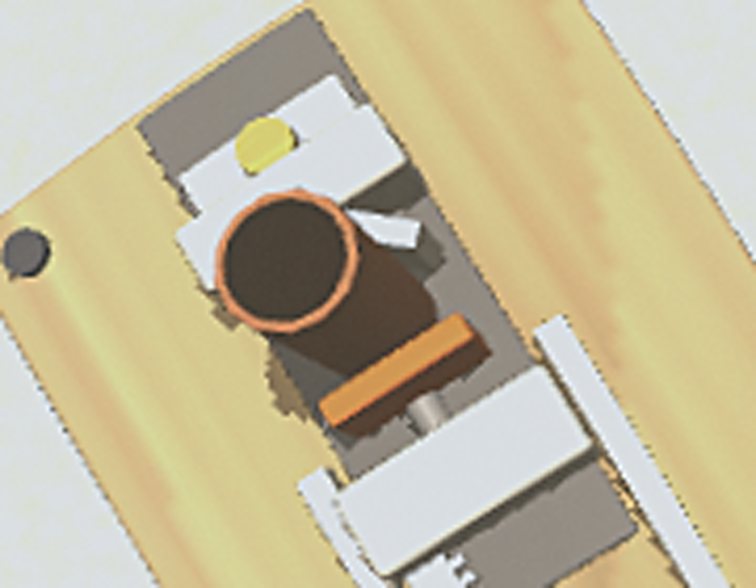

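View pics/w13b.png

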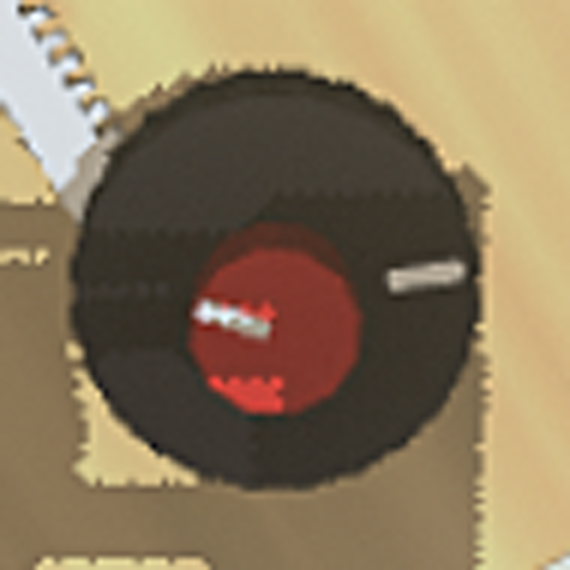

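```bash
python3 - <<'E'
from h import *
a=np.radians(-13.2);u=np.array([-np.sin(a),np.cos(a)]);v=np.array([u[1],-u[0]]);C=np.array([521.6,38.5])
p,d,i=load('wrist13')
W=onz(i,[[150+287/4.2,262/4.2]],96,True)[0,:2]-C; print('tube rim',W@v,W@u)
W=onz(i,[[150+318/4.2,405/4.2],[150+465/4.2,316/4.2]],46,True)[:,:2]-C; print('jaw face',W@u)
print(bot.get_state()['clock'])
p1,d1,i1=load('wrist6'); cv2.imwrite('pics/w6v.png',cv2.resize(p1[150:270,380:545,::-1],None,fx=4.6,fy=4.6,interpolation=cv2.INTER_CUBIC))
E
```

```text
tube rim -0.12539753242928692 70.83166250896323
jaw face [56.78326173 55.47986854]
19.475
```

View pics/w6v.png

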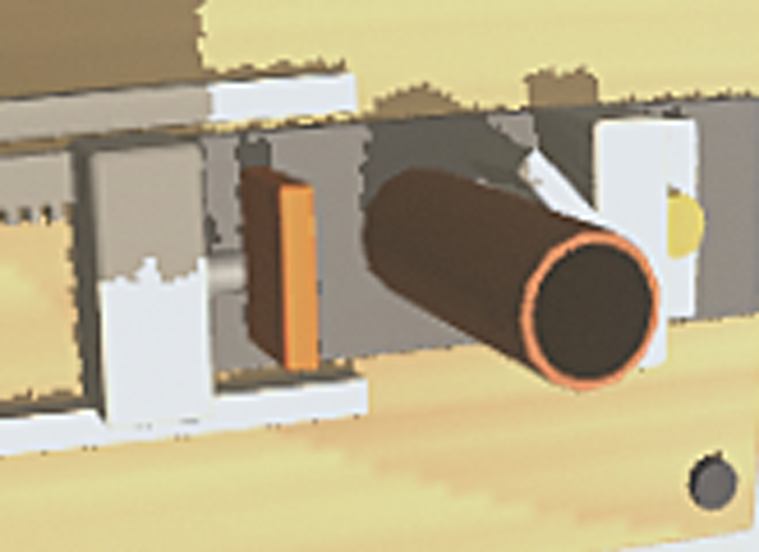

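Tube and jaw agree with each other (axis y 70.8, face y 56), but 70.8 is below the stated 74–84 range. I'll check the wrist view's bias against the board's screws.

```bash
python3 - <<'E'
from h import *
a=np.radians(-13.2);u=np.array([-np.sin(a),np.cos(a)]);v=np.array([u[1],-u[0]]);C=np.array([521.6,38.5])
for f in('wrist1','wrist6','wrist13'):
    p,d,i=load(f); g=(p.max(2)<100).astype(np.uint8); n,l,st,ce=cv2.connectedComponentsWithStats(g)
    for k in range(1,n):
        if 40<st[k,4]<300 and st[k,2]<20 and st[k,3]<20:
            W=onz(i,[ce[k]],13,True)[0,:2]-C; 
            if abs(W@v)<85 and abs(W@u)<165: print(f,ce[k].round(1),st[k,4],'x %.1f y %.1f'%(W@v,W@u))
    m=cv2.cvtColor(p,cv2.COLOR_RGB2HSV); m=((m[...,0]>25)&(m[...,0]<35)&(m[...,1]>100)); ys,xs=np.nonzero(m); 
p,d,i=load('wrist13')
for z in (16,46,96):print(z,proj(i,np.r_[C+80*u,z],True))
s=bot.get_state(); print(s['eef_pos'],i['eye'])
for Q in ('top','scene'): snap(Q,Q+'14')
p,d,i=load('top14'); cv2.imwrite('pics/t14.png',cv2.resize(p[195:290,245:390,::-1],None,fx=5,fy=5,interpolation=cv2.INTER_CUBIC)); print(proj(i,np.r_[C+72*u,96]),proj(i,np.r_[C+80*u,96]),proj(i,np.r_[C-85*u,80]))
p,d,i=load('scene14');print(proj(i,np.r_[C+72*u,96]),proj(i,np.r_[C+80*u,96]),proj(i,np.r_[C-85*u,80]))
cv2.imwrite('pics/s14.png',cv2.resize(p[205:330,260:390,::-1],None,fx=5,fy=5,interpolation=cv2.INTER_CUBIC))
E
```

```text
wrist1 [397.1 156. ] 94 x -64.9 y 144.9
wrist1 [170.  289.6] 64 x 64.6 y -145.2
wrist6 [241.1 155. ] 131 x -64.9 y -145.5
wrist13 [301.1 292.9] 68 x -65.5 y -145.5
16 [[236.65497516  70.85042336]]
46 [[228.94155068  65.07175385]]
96 [[212.74751022  53.08778813]]
[501.57811821 -45.34872044 392.82492046] [551.76980599   6.67284939 372.55640707]
[[288.79062659 230.55151335]] [[285.68232584 229.87912581]] [[349.58372356 244.80327601]]
[[346.17000622 236.2082083 ]] [[348.29617672 234.62497752]] [[302.47845355 272.50934043]]
```

View pics/t14.png

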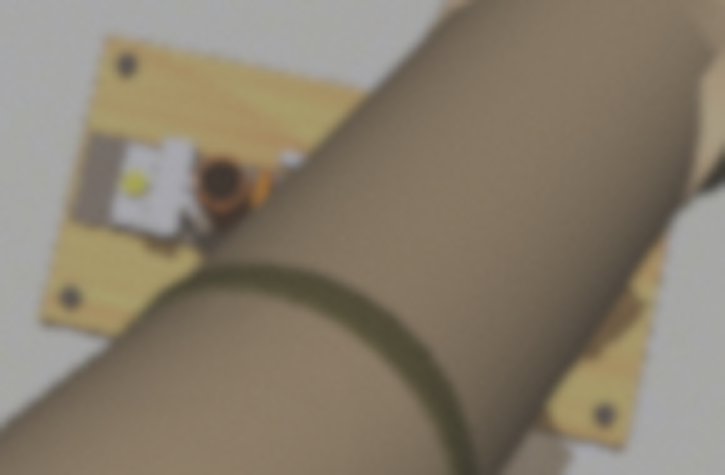

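View pics/s14.png

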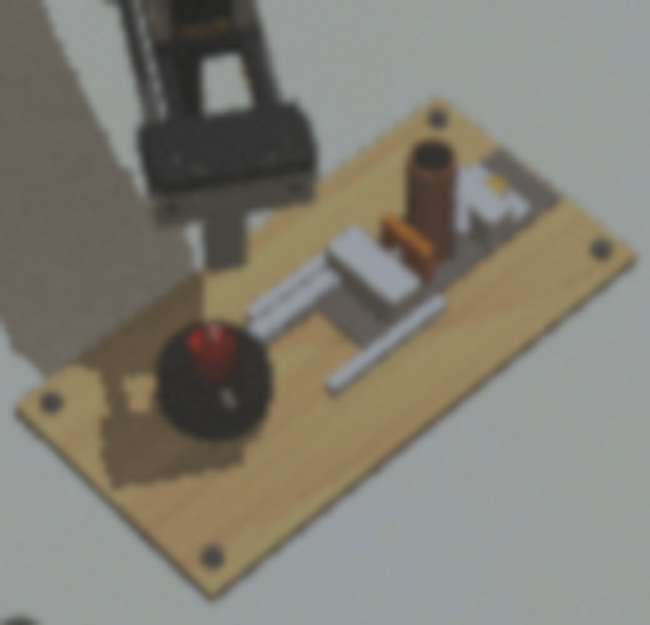

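```bash
python3 - <<'E'
from h import *
a=np.radians(-13.2);u=np.array([-np.sin(a),np.cos(a)]);v=np.array([u[1],-u[0]]);C=np.array([521.6,38.5])
def yy(f,uv,z):
    p,d,i=load(f); W=onz(i,uv,z,True)[:,:2]-C; return (W@v).round(1),(W@u).round(1)
A=lambda L:[[380+x/4.6,150+y/4.6] for x,y in L]; B=lambda L:[[150+x/4.2,y/4.2] for x,y in L]
for z in (40,46):
    print(z,'carr before',yy('wrist6',A([(204,200),(212,390)]),z),'after',yy('wrist13',B([(340,490),(542,367)]),z))
    print(z,'jaw front before',yy('wrist6',A([(312,185),(317,365)]),z),'after',yy('wrist13',B([(320,403),(462,315)]),z))
    print(z,'V arm tip before (wrist6 upper)',yy('wrist6',A([(530,152),(524,178)]),z),'after',yy('wrist13',B([(420,220),(416,246)]),z))
    p,d,i=load('wrist1'); 
    print(z,'V arm tips wrist1',[ (x) for x in yy('wrist1',[[130+562/2.6,130+198/2.6],[130+553/2.6,130+208/2.6],[130+568/2.6,130+298/2.6],[130+600/2.6,130+243/2.6]],z)])
    print(z,'block front edge w1',yy('wrist1',[[130+597/2.6,130+185/2.6],[130+606/2.6,130+305/2.6]],z),'after',yy('wrist13',B([(385,175)]),z))
E
```

```text
40 carr before (array([-15.1,  22.1]), array([13.5, 13.2])) after (array([-23.8,  26.7]), array([39.5, 38.2]))
40 jaw front before (array([-16.1,  19.4]), array([35.3, 35. ])) after (array([-17.6,  18.2]), array([58.4, 57.5]))
40 V arm tip before (wrist6 upper) (array([-19.1, -14. ]), array([82.4, 80.9])) after (array([21.5, 17.8]), array([81.1, 76.5]))
40 V arm tips wrist1 [array([-19.6, -16. ,  21.9,   0.3]), array([82.2, 78.2, 80.7, 95.7])]
40 block front edge w1 (array([-23.4,  26.6]), array([96.6, 95.9])) after (array([20.4]), array([94.6]))
46 carr before (array([-16.1,  20.4]), array([11.9, 11.7])) after (array([-22.8,  26.8]), array([38.4, 37.1]))
46 jaw front before (array([-17.1,  17.7]), array([33.3, 33. ])) after (array([-16.6,  18.5]), array([56.9, 56. ]))
46 V arm tip before (wrist6 upper) (array([-20., -15.]), array([79.5, 78.1])) after (array([21.8, 18.1]), array([79.2, 74.7]))
46 V arm tips wrist1 [array([-20.7, -17.1,  20.1,  -1.1]), array([81.9, 78. , 80.4, 95.2])]
46 block front edge w1 (array([-24.4,  24.8]), array([96.1, 95.5])) after (array([20.7]), array([92.4]))
```

```bash
python3 - <<'E'
from h import *
s=bot.get_state(); print(s['clock'],s['wrist_force']); print(bot.sign_off())
E
```

```text
19.575 [ 0.44134771 -0.29073492  0.35867259]
the job is handed in; nothing more can be done
None
```

I stood the copper tube on the grey bed, let go of it, turned the black ring about 115° clockwise until the jaw held the tube, opened the fingers and lifted clear. I handed the job in at 19.6 s, with the robot touching nothing.

**Clamping force:** I estimate about 10.6 N, give or take 1 to 2 N. The turning torque rose from a free drag of 0.27 N m to about 0.42 N m. The pictures give a jaw spring compression of about 2.7 mm ± 1 mm, or roughly 13 N, which agrees within its error. Readings taken with the ring standing still fell to about 0, so I did not use them.

**Ring and red knob:** The ring turned 115.5° by its mark against 114.5° by the tool, so the grip did not slip. The red knob's line read 116.7° before and 121.1° after. I put that 4° down to picture error of about 0.4 mm in half shadow, but I cannot rule out a small turn.

**Tube position:** The last wrist view put the tube axis at y 70.8 mm, outside the stated 74 to 84 mm. The same view also placed the V stop about 3 mm lower than earlier pictures did. Corrected for that, the tube sits at about y 74 mm, upright in the V against the jaw. The other two cameras read 71 (top) and 73 mm (scene), without any correction.

**Everything else:** I touched nothing else on the table, but did not measure the other objects again at the end.

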